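# Rack the green test gauges by colour

## Robot

A 7-joint arm with a two-finger parallel gripper is mounted at the origin on the work surface. World frame = base frame: x ahead of the robot, y to its left, z up, the work surface at z = 0. Lengths are in m, angles in degrees, forces in N, time in s.
With the tool pointing down it reaches from about 0.35 to 0.775 m from the base axis. Payload 3.1 kg.
Tool frame: the origin (TCP) lies midway between the tips of the shut fingers; the grasp point (between the pads) lies 19 mm behind it; z points along the fingers, y is the line along which they close (so a half turn about z gives the same grasp; the last joint's range is limited). The gripper opens to 85 mm and grips with 20 to 120 N. Pads are 22 mm wide; open, the fingers measure 114 mm over their backs; the gripper's body (76 mm by 85 mm) begins 54 mm behind the grasp point. The pads swing forward as they close: fully open they stand 13 mm farther back than shut.
Start: joints at [66.308, 17.813, 0.802, 86.603, -0.252, 75.585, -1.558], TCP at [0.2, -0.512, 0.231] pointing down, gripper open.
Joint ranges: [-154.91, 154.91], [-16.99, 109.72], [-72.82, 74.43], [7.12, 147.25], [-82.49, 262.49], [11.32, 116.49], [-174.64, 174.64]. Speed limits (degrees/s): [159.86, 159.86, 180, 180, 180, 180, 180].

## Interface

Orientations are given as a 3x3 rotation matrix whose columns are the frame's x, y, z axes.
In Python, from bench import ctrl gives the robot as it stands. The module is installed in compiled form; this text tells all that it offers.
- The arm moves only by the shell command python3 -m pendant 'ROWS' [FORCE]. ROWS is JSON, a list of rows, each a list of 7 numbers: the opening, from 0 (shut) to 1 (fully open), then the shift along the tool's x, y, z in mm, then the turn, a rotation vector about the tool's x, y, z in rad. In form: [[hand, x, y, z, rx, ry, rz], ...]. A call has 1 to 12 rows; each row is the pose to reach, as a shift and turn from the pose commanded when the call began, along the tool's axes at that moment; what a row does not reach only later rows make up. A row lasts 1/12 s, in which the tool goes at most 41.7 mm and 7.16 degrees, less where a joint would pass 70% of its speed; a pose out of reach is approached as far as the arm can. A call with a gripper value outside its range is refused whole. The fingers move at their own pace and stop on an object; FORCE is the grip in N (left out, the last holds). Time passes only in rows, so rows that repeat a pose let the fingers close. It gives the time, the measured TCP pose, the force, the opening and the grip force at its end, in the units of the state.
- ctrl.observe(): the state, without advancing time (a new reading comes with each control period).
- ctrl.get_image(name): name is "scene" or "top" or "wrist"; returns the picture (480x640x3 uint8, blue, green, red); there is no depth.
- ctrl.get_calibration(name): a dict with "vertical_fov" (degrees; the focal length in pixels is half the picture's height over the tangent of half this angle, whatever the lens; pixels are square), "cx", "cy" (the principal point, pixels), "k1" (the pictures are not rectified: a ray, as slopes to the right and down, at radius r is drawn at 1 + k1 r^2 times it, then the intrinsics apply), "R" (3x3) and "t" (3): a world point X has camera coordinates R X + t; the wrist camera has in their place "mount" (4x4, takes a point from camera to tool coordinates, whose origin is the TCP and whose axes are the flange's). Camera axes: x right, y down, z forward; pixel columns grow to the right and rows downward; lengths in m; the calibration is good to about 2 mm. A picture is of the moment at which its call begins: read the wrist's pose just before it. get_calibration takes no time and is no camera call.
- ctrl.close_job(): hands the job in; it is judged then, once.
The state is a dict: "t": time; "joint_positions": joint angles; "qd": joint speeds; "tau": joint torques, N m; "ee_pos": TCP position; "eef_rot": TCP orientation; "force": force on the tool from outside, world axes, zero at the start; "moment": the same for the moment, N m; "grip_width": opening from 0.0 (shut) to 1.0 (fully open); "grip_force": force on a finger pad.
Only numpy, scipy, OpenCV 4.12 (cv2) and the standard library are available. Lean on these libraries where they do the work, as an engineer would, in place of code of your own. Each camera call takes 0.05 s, during which the arm holds its last target. There are 200 camera calls.

## Task

Put each of the three green-cased gauges on the slanted rack of the colour of its cap and dial ring: set it down on the slope, do not drop it from high up, dial up and stem pointing up the slope, so that it slides down and its case rests flat against the stop. Leave the black-cased gauges where they lie.

Things in the scene. Friction and masses are not known exactly. Their poses are not given: they have to be found in the camera images.
- gauge_red: loose green-cased gauge lying dial up, about 0.2 kg, red ring on its white dial, red cap on its stem. Round case 52 mm diameter, 32 thick; stem (12 mm; its nut 14) and cap (18 diameter, 22 long) stick out along +x, centre line 16 mm above the underside, cap end 64 mm from the case centre. Origin: centre of the case's underside; z up through the dial. Can be gripped across the case along y.
- gauge_yellow: loose green-cased gauge lying dial up, about 0.2 kg, yellow ring on its white dial, yellow cap on its stem. Round case 52 mm diameter, 32 thick; stem (12 mm; its nut 14) and cap (18 diameter, 22 long) stick out along +x, centre line 16 mm above the underside, cap end 64 mm from the case centre. Origin: centre of the case's underside; z up through the dial. Can be gripped across the case along y.
- gauge_blue: loose green-cased gauge lying dial up, about 0.2 kg, blue ring on its white dial, blue cap on its stem. Round case 52 mm diameter, 32 thick; stem (12 mm; its nut 14) and cap (18 diameter, 22 long) stick out along +x, centre line 16 mm above the underside, cap end 64 mm from the case centre. Origin: centre of the case's underside; z up through the dial. Can be gripped across the case along y.
- black_gauge_a: black-cased gauge of the same shape, size and axes as the green ones, with a red ring and red cap; not part of the job, to be left where it lies. Origin: centre of the case's underside.
- black_gauge_b: black-cased gauge of the same shape, size and axes as the green ones, with a blue ring and blue cap; not part of the job, to be left where it lies. Origin: centre of the case's underside.
- rack_red: fixed slanted rack, red slippery surface (friction 0.14), 160x78 mm. Origin: centre of underside, z up, level +x to the high end. Surface climbs 0.40 rad from x=-75, z=20 (low end, with a stop plate 20 mm high) to x=82, z=86 mm; side rails 7 mm high, 68 mm apart. A gauge let go higher up slides down; against the stop its origin is at x=-51, y=0, z=30.
- rack_yellow: fixed slanted rack, yellow slippery surface (friction 0.14), 160x78 mm. Origin: centre of underside, z up, level +x to the high end. Surface climbs 0.40 rad from x=-75, z=20 (low end, with a stop plate 20 mm high) to x=82, z=86 mm; side rails 7 mm high, 68 mm apart. A gauge let go higher up slides down; against the stop its origin is at x=-51, y=0, z=30.
- rack_blue: fixed slanted rack, blue slippery surface (friction 0.14), 160x78 mm. Origin: centre of underside, z up, level +x to the high end. Surface climbs 0.40 rad from x=-75, z=20 (low end, with a stop plate 20 mm high) to x=82, z=86 mm; side rails 7 mm high, 68 mm apart. A gauge let go higher up slides down; against the stop its origin is at x=-51, y=0, z=30.
Not all that is in view belongs to the job. What is shaped like the gauge_blue but orange or purple is not meant.

How it is judged (in metres and radians):
At the end, for the whole second after the job is handed in: Each green gauge at rest, released, on its colour's rack: origin x -64 to -39, y within 12, z 22 to 40 mm in the rack's frame (case at the stop), dial up flat on the slope (tilt 0.27-0.53 rad), stem within 0.75 rad of the rack's x; black gauges moved under 20 mm (x of gauge_red in the frame of rack_red between -0.064 and -0.039 m and y of gauge_red in the frame of rack_red between -0.012 and 0.012 m and z of gauge_red in the frame of rack_red between 0.022 and 0.04 m and angle between gauge_red's own z axis and vertical between 0.27 and 0.53 rad and angle between the x axis of gauge_red and the x axis of rack_red, either way round below 0.75 rad and linear speed of each of gauge_red, gauge_yellow, gauge_blue below 0.02 m/s and contact force between the fingers and gauge_red below 0.1 N and x of gauge_yellow in the frame of rack_yellow between -0.064 and -0.039 m and y of gauge_yellow in the frame of rack_yellow between -0.012 and 0.012 m and z of gauge_yellow in the frame of rack_yellow between 0.022 and 0.04 m and angle between gauge_yellow's own z axis and vertical between 0.27 and 0.53 rad and angle between the x axis of gauge_yellow and the x axis of rack_yellow, either way round below 0.75 rad and contact force between the fingers and gauge_yellow below 0.1 N and x of gauge_blue in the frame of rack_blue between -0.064 and -0.039 m and y of gauge_blue in the frame of rack_blue between -0.012 and 0.012 m and z of gauge_blue in the frame of rack_blue between 0.022 and 0.04 m and angle between gauge_blue's own z axis and vertical between 0.27 and 0.53 rad and angle between the x axis of gauge_blue and the x axis of rack_blue, either way round below 0.75 rad and contact force between the fingers and gauge_blue below 0.1 N and distance of each of black_gauge_a, black_gauge_b from where it was at the start of the episode below 0.02 m); the robot touches nothing.
It fails at once if a black gauge is pushed more than 20 mm from its place (distance of any of black_gauge_a, black_gauge_b from where it was at the start of the episode above 0.02 m).
It fails at once if a green gauge is dropped: out of the fingers while its underside is more than 140 mm above the table (the racks' high ends are 86 mm high) ((height (world z) of gauge_red above 0.14 m and contact force between the fingers and gauge_red below 0.05 N) or (height (world z) of gauge_yellow above 0.14 m and contact force between the fingers and gauge_yellow below 0.05 N) or (height (world z) of gauge_blue above 0.14 m and contact force between the fingers and gauge_blue below 0.05 N)).
It also fails if it takes over 93 s, if anything falls off the work surface, if the arm or the gripper's body presses on something with over 40 N, if the wrist force passes 120 N, or if a joint passes its speed limit or range.

## Working session

There is one attempt and no reset: what is moved stays moved. The work goes in short steps, Python scripts to look and compute and a shell command to move; the robot and the scene stay as the last step left them, time stands still between calls to the robot, and variables do not carry over. Pictures are saved under pics/ and viewed, at most 14 in all, crops included, and the job is handed in when it is done.

```bash
mkdir -p pics; python3 - <<'E'
from bench import ctrl
import cv2,numpy as np
np.set_printoptions(precision=4,suppress=True)
for n in("top","scene"):
    cv2.imwrite(f"pics/{n}0.png",ctrl.get_image(n)); c=ctrl.get_calibration(n); print(n,c)
print(ctrl.get_calibration("wrist"));s=ctrl.observe();print(s['t'],s['ee_pos'],s['eef_rot'])
E
```

```text
top {'vertical_fov': 54.370092518126974, 'cx': 312.2615250803081, 'cy': 236.6922851886701, 'k1': -0.008623993972266531, 'R': array([[ 0.0027, -0.9999, -0.0159],
       [-0.9975, -0.0016, -0.0708],
       [ 0.0707,  0.016 , -0.9974]]), 't': array([0.0355, 0.4768, 0.9233])}
scene {'vertical_fov': 54.519480429293985, 'cx': 309.6121551042462, 'cy': 239.24918989201845, 'k1': -0.07548228165592658, 'R': array([[-0.454 ,  0.8909, -0.0131],
       [ 0.4717,  0.2279, -0.8518],
       [-0.7559, -0.3929, -0.5237]]), 't': array([ 0.1822, -0.1844,  1.3696])}
{'vertical_fov': 71.36441261057765, 'cx': 321.3747081927943, 'cy': 236.65552836551163, 'k1': 0.0023301141498310914, 'mount': array([[ 0.0002, -0.9612, -0.2757,  0.0706],
       [ 1.    ,  0.0001,  0.0004, -0.    ],
       [-0.0004, -0.2757,  0.9612, -0.1419],
       [ 0.    ,  0.    ,  0.    ,  1.    ]])}
0.1 [ 0.1996 -0.5118  0.2303] [[ 0.9316  0.3634 -0.0009]
 [ 0.3634 -0.9316  0.0019]
 [-0.0001 -0.0021 -1.    ]]
```

View pics/top0.png

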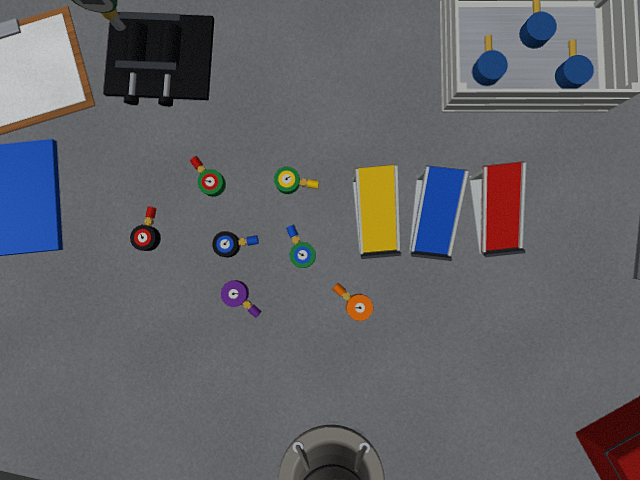

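View pics/scene0.png

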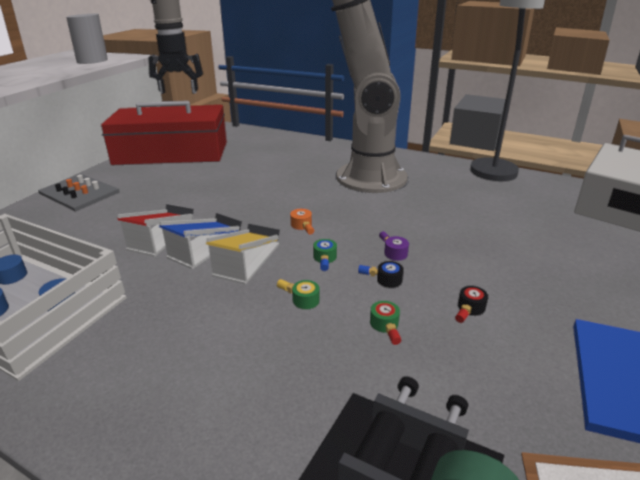

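The top picture shows the candidates. Green-cased gauges:
- red: dial (210,181), cap (196,162)
- yellow: dial (287,180), cap (312,184)
- blue: dial (302,255), cap (292,231)

Lookalikes to avoid: black/red (143,237), black/blue (225,243), purple (234,293), orange (359,307) and the blue pieces in the crate. The rack stops are at the lower (robot-side) ends: yellow (380,254), blue (431,256), red (503,252). I choose the three green-cased gauges.

```bash
cat > h.py <<'E'
import cv2,numpy as np
from bench import ctrl
np.set_printoptions(precision=4,suppress=True)
def cam(n,s=None):
    c=ctrl.get_calibration(n); f=240/np.tan(np.radians(c['vertical_fov']/2))
    if n=='wrist':
        M=c['mount']; Rt=np.array(s['eef_rot']);Rw=Rt@M[:3,:3]; p=Rt@M[:3,3]+s['ee_pos']; R=Rw.T;t=-R@p
    else: R,t=c['R'],c['t']
    return f,c['cx'],c['cy'],c['k1'],np.array(R),np.array(t)
def proj(C,X):
    f,cx,cy,k,R,t=C; q=np.atleast_2d(X)@R.T+t; a=q[:,:2]/q[:,2:]; a=a*(1+k*(a**2).sum(1,keepdims=True)); return a*f+[cx,cy]
def unproj(C,uv,z):
    f,cx,cy,k,R,t=C; d=(np.array(uv,float)-[cx,cy])/f; a=d.copy()
    for _ in range(8): a=d/(1+k*(a@a))
    r=R.T@np.r_[a,1]; o=-R.T@t; return o+r*(z-o[2])/r[2]
def rackpts(p):
    x,y,w=p;c,s=np.cos(w),np.sin(w); P=[]
    for X,Z in((-.075,.020),(.082,.086)):
        for Y in(-.034,.034): P.append([x+c*X-s*Y,y+s*X+c*Y,Z])
    return np.array(P)
HUE={'red':((0,8),(172,180)),'yellow':((22,34),),'blue':((106,126),),'green':((50,90),)}
def mask(im,col,S=110,V=60):
    h=cv2.cvtColor(im,cv2.COLOR_BGR2HSV); m=np.zeros(im.shape[:2],np.uint8)
    for a,b in HUE[col]: m|=cv2.inRange(h,(a,S,V),(b,255,255))
    return m
E
python3 - <<'E'
from h import *
im=cv2.imread('pics/top0.png');C=cam('top')
print('campos',-C[4].T@C[5])
for col,d in(('red',(210,181)),('yellow',(287,180)),('blue',(302,255))):
    # green case
    m=mask(im,'green',80,40); n,l,st,ce=cv2.connectedComponentsWithStats(m)
    i=min(range(1,n),key=lambda i:np.hypot(*(ce[i]-d))+(st[i,4]<60)*1e3)
    ys,xs=np.where(l==i); (u,v),r=cv2.minEnclosingCircle(np.c_[xs,ys].astype(np.float32))
    mc=mask(im,col,90,50);n,l,st,ce=cv2.connectedComponentsWithStats(mc)
    k=[(np.hypot(*(ce[j]-d)),st[j,4],ce[j].round(1)) for j in range(1,n) if np.hypot(*(ce[j]-d))<35 and st[j,4]>15]
    k.sort(key=lambda a:a[0]); ring=k[0][2];cap=k[-1][2]
    P=unproj(C,ring,.032);Q=unproj(C,cap,.018)
    print(col,(u,v,r),k,P[:2],'yaw',np.degrees(np.arctan2(*(Q-P)[1::-1])),'capdist',np.hypot(*(Q-P)[:2]))
for col,d in(('red',(503,208)),('yellow',(378,210)),('blue',(439,212))):
    m=mask(im,col,120,60);n,l,st,ce=cv2.connectedComponentsWithStats(m); j=l[d[1],d[0]]
    mm=(l==j).astype(np.uint8);cn=max(cv2.findContours(mm,0,1)[0],key=cv2.contourArea)
    ap=cv2.approxPolyDP(cn,4,True)[:,0]; print(col,st[j],ap.tolist(),cv2.boxPoints(cv2.minAreaRect(cn)).round(1).tolist())
    for p in ap:
        z=.020 if p[1]>210 else .086; print('   ',p,unproj(C,p,z))
E
```

```text
campos [0.4102 0.0215 0.9552]
red (211.0, 182.5, 14.151071548461914) [(np.float64(0.6057707751085158), np.int32(139), array([209.4, 181.2])), (np.float64(24.301075268817208), np.int32(93), array([195.4, 161.6]))] [0.587 0.243] yaw 37.25370663918679 capdist 0.054298776584009535
yellow (286.5225524902344, 179.61277770996094, 13.62291145324707) [(np.float64(1.5716531590797485), np.int32(155), array([286.2, 178.6])), (np.float64(23.602338867154668), np.int32(125), array([310.4, 183.1]))] [0.5921 0.0888] yaw -97.68368761975567 capdist 0.048602269218681236
blue (302.2056579589844, 254.56414794921875, 12.986824035644531) [(np.float64(0.5410436680807053), np.int32(143), array([302.2, 254.5])), (np.float64(26.720525481256168), np.int32(95), array([291.3, 230.5]))] [0.4404 0.0561] yaw 24.966465362905286 capdist 0.053767866476508865
red [ 486  162   36   89 2827] [[521, 162], [486, 166], [486, 250], [517, 247]] [[486.0, 162.0], [521.0, 162.0], [521.0, 250.0], [486.0, 250.0]]
    [521 162] [ 0.613 -0.356  0.086]
    [486 166] [ 0.6054 -0.2903  0.086 ]
    [486 250] [ 0.4505 -0.3099  0.02  ]
    [517 247] [ 0.4566 -0.3716  0.02  ]
yellow [ 358  165   39   88 2950] [[393, 165], [358, 168], [364, 252], [396, 248]] [[357.8999938964844, 166.60000610351562], [393.20001220703125, 164.60000610351562], [398.1000061035156, 250.3000030517578], [362.79998779296875, 252.39999389648438]]
    [393 165] [ 0.6073 -0.1161  0.086 ]
    [358 168] [ 0.6016 -0.0503  0.086 ]
    [364 252] [ 0.446 -0.067  0.02 ]
    [396 248] [ 0.4542 -0.1309  0.02  ]
blue [ 415  166   50   89 2957] [[429, 166], [415, 250], [446, 254], [464, 170]] [[413.8999938964844, 250.39999389648438], [429.3999938964844, 163.5], [464.20001220703125, 169.8000030517578], [448.70001220703125, 256.70001220703125]]
    [429 166] [ 0.6054 -0.1836  0.086 ]
    [415 250] [ 0.4502 -0.1687  0.02  ]
    [446 254] [ 0.4424 -0.2303  0.02  ]
    [464 170] [ 0.5978 -0.249   0.086 ]
```

```bash
python3 -m pendant '[[1,30,-15,-40,0,0,0],[1,65,-30,-60,0,0,0.1],[1,100,-45,-80,0,0,0.2],[1,135,-60,-100,0,0,0.3],[1,170,-75,-100,0,0,0.37],[1,205,-90,-100,0,0,0.37],[1,240,-105,-100,0,0,0.37],[1,275,-120,-100,0,0,0.37],[1,310,-135,-100,0,0,0.37],[1,345,-150,-100,0,0,0.37],[1,388,-170,-100,0,0,0.37],[1,388,-170,-100,0,0,0.37]]'
python3 - <<'E'
from h import *
from scipy.optimize import least_squares
s=ctrl.observe(); im=ctrl.get_image('wrist');cv2.imwrite('pics/w1.png',im);C=cam('wrist',s)
print(s['ee_pos'],s['eef_rot'])
g={'red':(.53,-.332,.11),'yellow':(.525,-.091,.10),'blue':(.522,-.208,-.106)}
o=im.copy()
for col,p in g.items():
    u=proj(C,rackpts(p)); print(col,u.round(0).tolist())
    for q in u: cv2.circle(o,tuple(int(a) for a in q),3,(255,0,255),-1)
cv2.imwrite('pics/w1o.png',o)
E
```

```text
t: 1.1
ee_pos: [0.5045, -0.2035, 0.3302]
eef_rot: [[1.0, 0.016, 0.002], [0.016, -1.0, 0.008], [0.002, -0.008, -1.0]]
force: [0.5, 0.8, 0.7]
grip_width: 0.996
grip_force: 0.0
[ 0.5045 -0.2035  0.3302] [[ 0.9999  0.0162  0.0023]
 [ 0.0162 -0.9998  0.0076]
 [ 0.0024 -0.0075 -1.    ]]
red [[445.0, 230.0], [396.0, 234.0], [467.0, 105.0], [404.0, 111.0]]
yellow [[272.0, 231.0], [224.0, 234.0], [245.0, 107.0], [183.0, 112.0]]
blue [[344.0, 239.0], [296.0, 233.0], [368.0, 118.0], [306.0, 110.0]]
```

View pics/w1o.png

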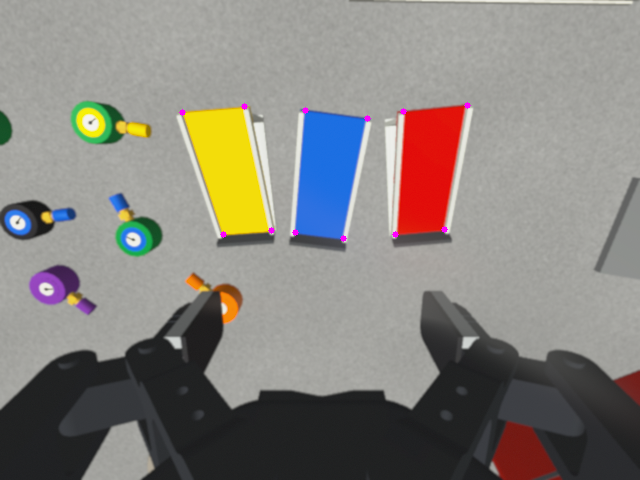

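The overlay fits the three racks within about 2 mm: yellow (229,170), blue (331,175), red (432,170), all with the stop toward the robot. Next I refine the racks numerically and look at the gauges from above.

```bash
python3 -m pendant '[[1,0,-40,0,0,0,0],[1,0,-80,0,0,0,0],[1,0,-120,0,0,0,0],[1,0,-160,0,0,0,0],[1,0,-200,0,0,0,0],[1,0,-240,0,0,0,0],[1,0,-280,0,0,0,0],[1,0,-320,0,0,0,0],[1,0,-340,0,0,0,0],[1,0,-340,0,0,0,0]]'
cat > gz.py <<'E'
from h import *
from scipy.optimize import least_squares
def gauges(im,C,guess):
    out={}
    for col,(x,y) in guess.items():
        d=proj(C,[x,y,.032])[0]
        mc=mask(im,col,100,60);n,l,st,ce=cv2.connectedComponentsWithStats(mc)
        k=[]
        for j in range(1,n):
            if st[j,4]<40: continue
            P=unproj(C,ce[j],.032); r=np.hypot(P[0]-x,P[1]-y)
            if r<.075:
                ys,xs=np.where(l==j)
                k.append((r,ce[j],np.c_[xs,ys],st[j,4]))
        k.sort(key=lambda a:a[0])
        if len(k)<2: print(col,'?',len(k));continue
        (u,v),(a,b),_=cv2.fitEllipse(cv2.convexHull(k[0][2].astype(np.int32)))
        P=unproj(C,(u,v),.032); Q=unproj(C,k[-1][1],.018); e=(Q-P)[:2]
        print(col,'xy',P[:2],'yaw',round(np.degrees(np.arctan2(e[1],e[0])),1),'capdist',np.hypot(*e).round(4),'px',(round(u),round(v)),k[-1][1].round(0),[i[3] for i in k])
        out[col]=P
    return out
E
python3 - <<'E'
from gz import *
s=ctrl.observe(); im=ctrl.get_image('wrist');cv2.imwrite('pics/w2.png',im);C=cam('wrist',s)
print(s['ee_pos'],s['joint_positions'])
gauges(im,C,{'red':(.587,.243),'yellow':(.592,.089),'blue':(.44,.056)})
# racks from w1
im=cv2.imread('pics/w1.png')
s1=dict(ee_pos=np.array([.5045,-.2035,.3302]),eef_rot=np.array([[.9999,.0162,.0023],[.0162,-.9998,.0076],[.0024,-.0075,-1]]))
C=cam('wrist',s1)
g={'red':(.53,-.332,.11),'yellow':(.525,-.091,.10),'blue':(.522,-.208,-.106)}
for col,p in g.items():
    m=mask(im,col,120,60); n,l,st,ce=cv2.connectedComponentsWithStats(m)
    d=proj(C,[p[0],p[1],.052])[0].astype(int); mm=l==l[d[1],d[0]]
    def f(q):
        h=rackpts(q)
        # sample side edge positions against mask
        r=[]
        for t in np.linspace(.1,.9,15):
            a=h[0]*(1-t)+h[2]*t;b=h[1]*(1-t)+h[3]*t
            ua,ub=proj(C,a)[0],proj(C,b)[0]; v=int(round((ua[1]+ub[1])/2)); xs=np.where(mm[v])[0]
            r+= [ (xs.max()+xs.min())/2-(ua[0]+ub[0])/2, (xs.max()-xs.min()+1)-(ua[0]-ub[0])]
        return np.array(r)
    ff=lambda q:f([p[0],q[0],q[1]])[0::2]
    so=least_squares(ff,[p[1],p[2]],diff_step=1e-3)
    print(col,so.x,np.degrees(so.x[1]),'rms',np.sqrt(np.mean(so.fun**2)),'width err',f([p[0],*so.x])[1::2].mean())
E
```

```text
t: 1.98
ee_pos: [0.4972, 0.1329, 0.331]
eef_rot: [[1.0, 0.012, -0.001], [0.012, -1.0, 0.004], [-0.001, -0.004, -1.0]]
force: [-0.0, 1.4, -0.2]
grip_width: 1.0
grip_force: 0.0
[0.4972 0.1329 0.331 ] [   3.326    13.4491  -25.5222   79.7333    5.5375   88.0968 -111.0819]
red xy [0.5882 0.2441] yaw 37.5 capdist 0.0541 px (234, 122) [209.  86.] [np.int32(338), np.int32(261)]
yellow xy [0.5935 0.0901] yaw -98.0 capdist 0.0473 px (358, 119) [393. 126.] [np.int32(454), np.int32(365)]
blue xy [0.4414 0.0577] yaw 24.4 capdist 0.0533 px (377, 237) [361. 200.] [np.int32(246), np.int32(198)]
red [-0.3312  0.1083] 6.204896076642757 rms 0.21766094337578415 width err -2.9736492717755785
yellow [-0.0882  0.0931] 5.335681806569401 rms 0.20210686614023105 width err -0.33818345283299134
blue [-0.2059 -0.1071] -6.13413900019118 rms 0.18429468298010301 width err -0.3121823685611086
```

View pics/w2.png

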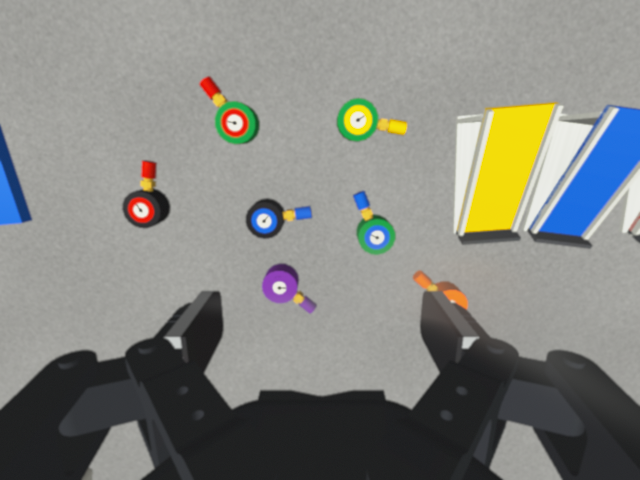

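The wrist view confirms the choice: green-cased red (234,122), yellow (358,119), blue (377,237), clear of the black ones (143,210) and (264,218). The wrist estimates agree with the top camera to 2 mm. I start with yellow, using a half-turned grasp (tool yaw 82°) because of the joint 7 range.

```bash
python3 -m pendant '[[1,20,10,20,0,0,-0.12],[1,40,20,40,0,0,-0.24],[1,60,30,60,0,0,-0.36],[1,80,40,80,0,0,-0.48],[1,96,44,100,0,0,-0.6],[1,96,44,120,0,0,-0.72],[1,96,44,140,0,0,-0.84],[1,96,44,160,0,0,-0.96],[1,96,44,180,0,0,-1.08],[1,96,44,200,0,0,-1.2],[1,96,44,210,0,0,-1.31],[1,96,44,210,0,0,-1.42]]'
python3 -m pendant '[[1,0,0,0,0,0,0],[1,0,0,0,0,0,0]]'
cat > look.py <<'E'
import sys,json
from gz import *
tag=sys.argv[1]; g={a.split(':')[0]:tuple(map(float,a.split(':')[1].split(','))) for a in sys.argv[2:]}
s=ctrl.observe(); im=ctrl.get_image('wrist');cv2.imwrite(f'pics/{tag}.png',im);C=cam('wrist',s)
R=np.array(s['eef_rot'])
for c,P in gauges(im,C,g).items():
    print(c,'tool delta mm to (x,y,z=0.003):',(R.T@(np.r_[P[:2],.003]-s['ee_pos'])*1000).round(1),'tool yaw',np.degrees(np.arctan2(R[1,0],R[0,0])).round(1))
E
python3 look.py w3 yellow:.5935,.0901
```

```text
t: 3.03
ee_pos: [0.5928, 0.0781, 0.1172]
eef_rot: [[0.147, 0.989, -0.007], [0.989, -0.147, -0.004], [-0.005, -0.007, -1.0]]
force: [-0.5, 0.1, 0.2]
grip_width: 1.006
grip_force: 0.0
t: 3.2
ee_pos: [0.5952, 0.0801, 0.1208]
eef_rot: [[0.155, 0.988, -0.001], [0.988, -0.155, -0.002], [-0.002, -0.0, -1.0]]
force: [0.8, -0.2, -0.2]
grip_width: 1.001
grip_force: 0.0
yellow xy [0.5935 0.0906] yaw -97.9 capdist 0.0488 px (316, 228) [317. 283.] [np.int32(1231), np.int32(853)]
yellow tool delta mm to (x,y,z=0.003): [ 10.3  -3.3 117.8] tool yaw 81.1
```

View pics/w3.png

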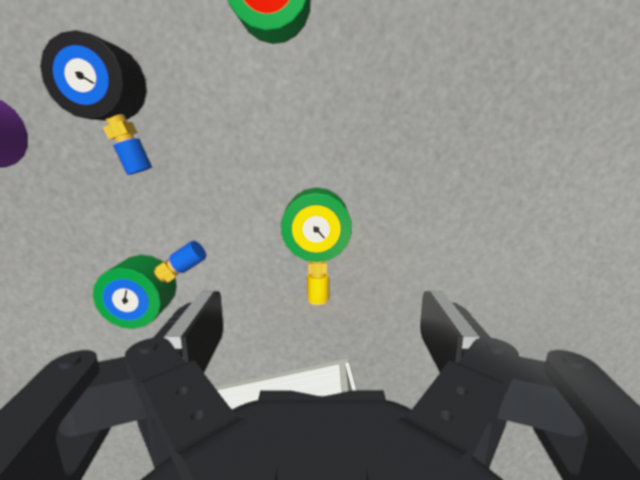

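This crop shows the yellow-ringed green gauge at (316,228) with its cap at (317,283), midway between the fingers. Descending.

```bash
python3 -m pendant '[[1,10,-3,20,0,0,-0.017],[1,10,-3,45,0,0,-0.017],[1,10,-3,70,0,0,-0.017],[1,10,-3,90,0,0,-0.017],[1,10,-3,105,0,0,-0.017],[1,10,-3,117,0,0,-0.017],[1,10,-3,117,0,0,-0.017],[1,10,-3,117,0,0,-0.017]]' 40
python3 -m pendant '[[0.4,0,0,0,0,0,0],[0.4,0,0,0,0,0,0],[0.2,0,0,0,0,0,0],[0.2,0,0,0,0,0,0],[0.2,0,0,0,0,0,0],[0.2,0,0,0,0,0,0],[0.2,0,0,0,0,0,0],[0.2,0,0,0,0,0,0]]' 40
```

```text
t: 3.92
ee_pos: [0.5937, 0.093, 0.0044]
eef_rot: [[0.133, 0.991, 0.0], [0.991, -0.133, -0.001], [-0.001, 0.0, -1.0]]
force: [0.3, 0.2, 0.1]
grip_width: 1.0
grip_force: 0.0
t: 4.58
ee_pos: [0.5947, 0.0938, 0.0059]
eef_rot: [[0.132, 0.991, 0.003], [0.991, -0.132, 0.0], [0.001, 0.003, -1.0]]
force: [-0.1, 0.3, 6.3]
grip_width: 0.596
grip_force: 42.4
```

```bash
python3 -m pendant '[[0.2,0,0,-10,0,0,0],[0.2,0,0,-30,0,0,0],[0.2,0,0,-60,0,0,0],[0.2,0,0,-90,0,0,0],[0.2,0,0,-115,0,0,0],[0.2,0,0,-128,0,0,0],[0.2,-20,-5,-128,0,0,-0.1],[0.2,-45,-15,-128,0,0,-0.2],[0.2,-70,-25,-128,0,0,-0.3],[0.2,-95,-35,-128,0,0,-0.4],[0.2,-120,-45,-128,0,0,-0.5],[0.2,-140,-50,-128,0,0,-0.6]]'
python3 -m pendant '[[0.2,0,0,0,0,0,-0.1],[0.2,0,0,0,0,0,-0.2],[0.2,0,0,0,0,0,-0.3],[0.2,0,0,0,0,0,-0.4],[0.2,0,0,0,0,0,-0.5],[0.2,0,0,0,0,0,-0.6],[0.2,0,0,0,0,0,-0.7],[0.2,0,0,0,0,0,-0.8],[0.2,0,0,0,0,0,-0.9],[0.2,0,0,0,0,0,-1.0],[0.2,0,0,0,0,0,-1.1],[0.2,0,0,0,0,0,-1.2]]'
cat > go.py <<'E'
import sys
from h import *
from scipy.spatial.transform import Rotation as Ro
RK={'red':(.53,-.3305,.108),'yellow':(.525,-.0882,.093),'blue':(.522,-.206,-.107)}
# go.py rack x_mm height_along_normal_mm flip tilt : TCP target, delta in present tool axes
col,x,n,flip,tilt=sys.argv[1],float(sys.argv[2])/1e3,float(sys.argv[3])/1e3,int(sys.argv[4]),float(sys.argv[5])
ox,oy,w=RK[col]; Rz=Ro.from_euler('z',w).as_matrix()
P=np.array([x,0,.020+(x+.075)*np.tan(.4)])+n*np.array([-np.sin(.4),0,np.cos(.4)])
P=Rz@P+[ox,oy,0]
sx=-1 if flip else 1
zt=np.array([np.sin(tilt),0,-np.cos(tilt)]); yt=np.array([0,-sx,0]); T=Rz@np.c_[np.cross(yt,zt),yt,zt]
s=ctrl.observe();R=np.array(s['eef_rot'])
print('t',s['t'],'at',s['ee_pos'],'target',P,'shift',(R.T@(P-s['ee_pos'])*1e3).round(1),'rotvec',Ro.from_matrix(R.T@T).as_rotvec().round(3),'j',s['joint_positions'],'grip',s['grip_width'],s['grip_force'])
E
python3 go.py yellow -23 60 1 0.4
```

```text
t: 5.58
ee_pos: [0.5233, -0.041, 0.132]
eef_rot: [[-0.455, 0.891, -0.002], [0.891, 0.455, -0.002], [-0.001, -0.003, -1.0]]
force: [-0.9, 0.3, -1.8]
grip_width: 0.592
grip_force: 42.1
t: 6.58
ee_pos: [0.525, -0.0391, 0.1323]
eef_rot: [[-0.995, -0.102, -0.001], [-0.102, 0.995, -0.001], [0.001, -0.001, -1.0]]
force: [-0.3, 0.0, -0.5]
grip_width: 0.592
grip_force: 42.1
t 6.5833 at [ 0.525  -0.0391  0.1323] target [ 0.4788 -0.0925  0.0972] shift [ 51.3 -48.4  35.1] rotvec [ 0.001 -0.401  0.009] j [ 45.9719  32.8953 -62.1643  97.1751  30.9544  69.1758  71.9157] grip 0.5918965536885892 42.065775990486145
```

```bash
python3 -m pendant '[[0.2,10,-10,0,0,-0.05,0],[0.2,25,-25,0,0,-0.15,0],[0.2,40,-40,5,0,-0.25,0],[0.2,51,-48,15,0,-0.35,0.005],[0.2,51,-48,25,0,-0.4,0.009],[0.2,51,-48,35,0,-0.4,0.009],[0.2,51,-48,35,0,-0.4,0.009],[0.2,51,-48,35,0,-0.4,0.009]]'
python3 - <<'E'
from h import *
im=ctrl.get_image('scene');cv2.imwrite('pics/s1.png',cv2.resize(im[150:330,80:340],None,fx=3,fy=3))
E
python3 go.py yellow -23 9 1 0.4
```

```text
t: 7.25
ee_pos: [0.4789, -0.0916, 0.0972]
eef_rot: [[-0.918, -0.088, 0.387], [-0.081, 0.996, 0.035], [-0.388, 0.001, -0.922]]
force: [0.9, 1.2, -1.5]
grip_width: 0.592
grip_force: 42.3
t 7.3 at [ 0.4804 -0.0912  0.0982] target [ 0.4986 -0.0907  0.0503] shift [ 1.9 -1.2 51.2] rotvec [-0.     0.001 -0.004] j [ 75.2838  16.7109 -68.6179 125.5558  21.0102  27.0609  88.7129] grip 0.5929985989381277 42.35037803649902
```

View pics/s1.png

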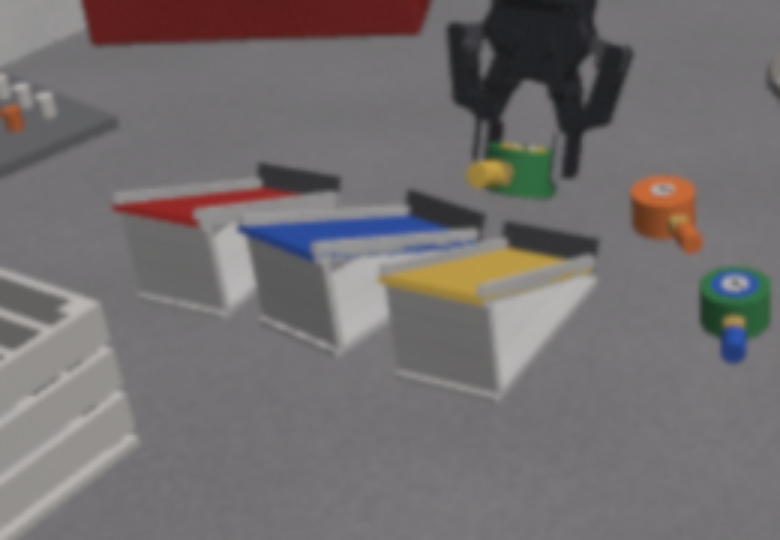

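The gauge (518,165) is held level with the slope, stem toward the high end, above the low part of the yellow rack. Fingertips sit above the underside, so they clear the rails. Lowering.

```bash
python3 -m pendant '[[0.2,1,-1,10,0,0,0],[0.2,2,-1,20,0,0,0],[0.2,2,-1,30,0,0,0],[0.2,2,-1,38,0,0,0],[0.2,2,-1,43,0,0,0],[0.2,2,-1,46,0,0,0],[0.2,2,-1,48,0,0,0],[0.2,2,-1,49,0,0,0],[0.2,2,-1,49,0,0,0],[0.2,2,-1,49,0,0,0]]'; python3 go.py yellow -23 7 1 0.4
```

```text
t: 8.13
ee_pos: [0.497, -0.0909, 0.0517]
eef_rot: [[-0.917, -0.089, 0.388], [-0.081, 0.996, 0.036], [-0.39, 0.002, -0.921]]
force: [0.2, 0.0, -0.8]
grip_width: 0.594
grip_force: 42.4
t 8.1333 at [ 0.497  -0.0909  0.0517] target [ 0.4994 -0.0906  0.0484] shift [-0.9  0.1  4. ] rotvec [-0.     0.001 -0.005] j [ 60.1113  21.2201 -54.0811 126.3991  31.204   20.8605  79.0201] grip 0.5938653207605951 42.35079109668732
```

Descend until contact.

```bash
python3 -m pendant '[[0.2,0,0,1,0,0,0],[0.2,0,0,2,0,0,0],[0.2,0,0,3,0,0,0],[0.2,0,0,3,0,0,0]]';python3 -m pendant '[[0.2,0,0,1,0,0,0],[0.2,0,0,2,0,0,0],[0.2,0,0,2,0,0,0]]'
```

```text
t: 8.47
ee_pos: [0.4978, -0.0909, 0.0485]
eef_rot: [[-0.918, -0.088, 0.388], [-0.08, 0.996, 0.036], [-0.389, 0.002, -0.921]]
force: [-0.2, 0.0, -1.6]
grip_width: 0.598
grip_force: 42.4
t: 8.72
ee_pos: [0.4985, -0.0908, 0.0472]
eef_rot: [[-0.918, -0.088, 0.387], [-0.081, 0.996, 0.035], [-0.389, 0.0, -0.921]]
force: [-7.2, -0.2, 9.6]
grip_width: 0.593
grip_force: 43.9
```

Contact, at the expected height. Release and back off along the tool axis.

```bash
python3 -m pendant '[[0.72,0,0,-1,0,0,0],[0.75,0,0,-1,0,0,0],[0.8,0,0,-1,0,0,0],[0.85,0,0,-5,0,0,0],[0.85,0,0,-15,0,0,0],[0.9,0,0,-35,0,0,0],[1,0,0,-65,0,0,0],[1,0,0,-95,0,0,0],[1,0,0,-110,0,0,0]]'
python3 - <<'E'
from h import *
s=ctrl.observe();print(s['ee_pos'],s['joint_positions'])
im=ctrl.get_image('wrist');cv2.imwrite('pics/w4.png',im)
E
```

```text
t: 9.47
ee_pos: [0.458, -0.0969, 0.1348]
eef_rot: [[-0.921, -0.085, 0.38], [-0.078, 0.996, 0.033], [-0.381, 0.0, -0.925]]
force: [-1.4, -1.3, 0.1]
grip_width: 0.999
grip_force: 0.0
[ 0.458  -0.0969  0.1348] [ 86.1233   5.9819 -72.3102 124.7848  -3.2749  32.2796 112.2559]
```

View pics/w4.png

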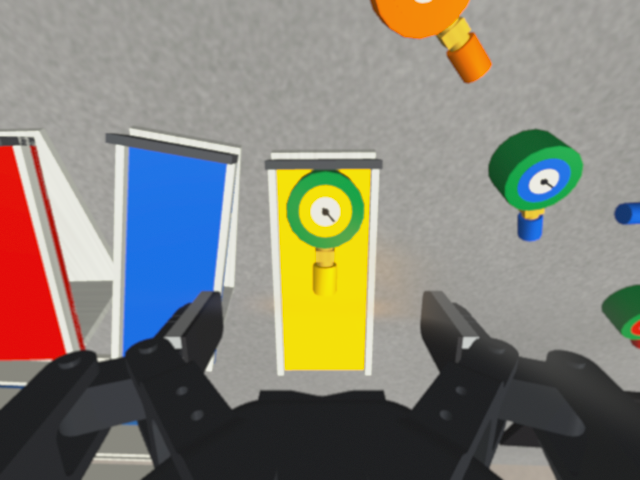

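Yellow rests against the stop at (325,208) with its stem up the slope. Joint 3 is near its limit, so I untilt and rise first.

```bash
python3 -m pendant '[[1,-5,0,-12,0,0.1,0],[1,-11,0,-27,0,0.2,0],[1,-17,0,-42,0,0.3,0],[1,-23,0,-55,0,0.4,0],[1,-23,0,-55,0,0.4,0]]'
python3 - <<'E'
from h import *
s=ctrl.observe();R=np.array(s['eef_rot']);print(s['ee_pos'],s['joint_positions'])
from scipy.spatial.transform import Rotation as Ro
for f in(0,180):
  T=Ro.from_euler('z',24.4+f,degrees=True).as_matrix()@np.diag([1,-1,-1.])
  print((R.T@(np.array([.4414,.0577,.12])-s['ee_pos'])*1e3).round(1),Ro.from_matrix(R.T@T).as_rotvec().round(3))
E
```

```text
t: 9.93
ee_pos: [0.4643, -0.0955, 0.1958]
eef_rot: [[-0.996, -0.087, -0.004], [-0.087, 0.996, 0.0], [0.004, 0.001, -1.0]]
force: [1.4, 1.3, 0.7]
grip_width: 0.996
grip_force: 0.0
[ 0.4643 -0.0955  0.1958] [ 57.8034  19.8714 -60.6642  99.5032  18.167   71.6131  87.6601]
[  9.2 154.5  76. ] [-0.006 -0.002  2.803]
[  9.2 154.5  76. ] [ 0.001 -0.004 -0.339]
```

```bash
python3 -m pendant '[[1,0,15,0,0,0,0.12],[1,0,30,0,0,0,0.24],[1,0,45,0,0,0,0.36],[1,5,60,0,0,0,0.48],[1,5,75,10,0,0,0.6],[1,5,90,20,0,0,0.72],[1,9,105,30,0,0,0.84],[1,9,120,40,0,0,0.96],[1,9,135,50,0,0,1.08],[1,9,150,60,0,0,1.2],[1,9,154,70,0,0,1.32],[1,9,154,76,0,0,1.44]]'
python3 -m pendant '[[1,0,0,0,0,0,0.12],[1,0,0,0,0,0,0.24],[1,0,0,0,0,0,0.36],[1,0,0,0,0,0,0.48],[1,0,0,0,0,0,0.6],[1,0,0,0,0,0,0.72],[1,0,0,0,0,0,0.84],[1,0,0,0,0,0,0.96],[1,0,0,0,0,0,1.08],[1,0,0,0,0,0,1.2],[1,0,0,0,0,0,1.32],[1,0,0,0,0,0,1.36]]'
python3 -m pendant '[[1,0,0,0,0,0,0],[1,0,0,0,0,0,0]]'
python3 look.py w5 blue:.4414,.0577; python3 go.py blue -23 60 0 0
```

```text
t: 10.93
ee_pos: [0.4338, 0.0562, 0.1156]
eef_rot: [[-0.209, 0.978, -0.011], [0.978, 0.209, -0.002], [0.001, -0.011, -1.0]]
force: [-0.1, 0.7, 0.5]
grip_width: 1.0
grip_force: 0.0
t: 11.93
ee_pos: [0.4347, 0.0542, 0.1164]
eef_rot: [[0.913, 0.407, -0.009], [0.407, -0.913, -0.003], [-0.01, -0.001, -1.0]]
force: [-0.3, 0.3, -0.7]
grip_width: 1.002
grip_force: 0.0
t: 12.1
ee_pos: [0.4349, 0.0545, 0.1167]
eef_rot: [[0.911, 0.413, -0.01], [0.413, -0.911, -0.003], [-0.01, -0.002, -1.0]]
force: [0.7, 0.6, 1.1]
grip_width: 1.002
grip_force: 0.0
blue xy [0.4418 0.0578] yaw 24.6 capdist 0.0528 px (321, 233) [321. 154.] [np.int32(1032), np.int32(793)]
blue tool delta mm to (x,y,z=0.003): [  8.9   0.1 113.7] tool yaw 24.4
t 12.15 at [0.435  0.0546 0.1169] target [ 0.4759 -0.201   0.0972] shift [-68.1 249.8  19.9] rotvec [0.001 0.01  0.532] j [ 18.1634  13.9932 -31.9734 111.2583   8.7246  57.7042 -83.4301] grip 0.9986124522505023 0.0
```

```bash
python3 -m pendant '[[1,9,0,20,0,0.01,0],[1,9,0,45,0,0.01,0],[1,9,0,70,0,0.01,0],[1,9,0,90,0,0.01,0],[1,9,0,104,0,0.01,0],[1,9,0,113,0,0.01,0],[1,9,0,113,0,0.01,0],[1,9,0,113,0,0.01,0]]' 40
python3 -m pendant '[[0.4,0,0,0,0,0,0],[0.4,0,0,0,0,0,0],[0.2,0,0,0,0,0,0],[0.2,0,0,0,0,0,0],[0.2,0,0,0,0,0,0],[0.2,0,0,0,0,0,0],[0.2,0,0,0,0,0,0],[0.2,0,0,0,0,0,0]]' 40
python3 -m pendant '[[0.2,0,0,-10,0,0,0],[0.2,0,0,-30,0,0,0],[0.2,0,0,-60,0,0,0],[0.2,0,0,-90,0,0,0],[0.2,0,0,-115,0,0,0],[0.2,0,0,-128,0,0,0],[0.2,0,0,-128,0,0,0]]'
python3 go.py blue -23 60 0 0.4
```

```text
t: 12.82
ee_pos: [0.4427, 0.0586, 0.0043]
eef_rot: [[0.911, 0.412, -0.001], [0.412, -0.911, 0.002], [-0.0, -0.002, -1.0]]
force: [0.6, 0.1, -0.5]
grip_width: 1.002
grip_force: 0.0
t: 13.48
ee_pos: [0.4439, 0.0587, 0.0056]
eef_rot: [[0.911, 0.412, 0.002], [0.412, -0.911, 0.002], [0.002, -0.001, -1.0]]
force: [-1.3, -0.1, 6.4]
grip_width: 0.599
grip_force: 41.1
t: 14.07
ee_pos: [0.4454, 0.0589, 0.1359]
eef_rot: [[0.911, 0.412, 0.007], [0.412, -0.911, 0.002], [0.007, 0.001, -1.0]]
force: [0.6, 0.1, -1.6]
grip_width: 0.593
grip_force: 42.2
t 14.0667 at [0.4454 0.0589 0.1359] target [ 0.4759 -0.201   0.0972] shift [-79.6 249.3  38.4] rotvec [-0.107  0.383  0.524] j [ 18.5777  13.1757 -32.6535 109.1798   8.1824  59.5173 -83.1592] grip 0.5933183140260725 42.15288698673248
```

```bash
python3 -m pendant '[[0.2,-10,30,0,0,0,0.08],[0.2,-20,60,0,0,0,0.16],[0.2,-30,90,0,0,0,0.24],[0.2,-40,120,0,0,0,0.32],[0.2,-50,150,0,0,0,0.4],[0.2,-60,180,0,0,0,0.46],[0.2,-70,210,0,0,0,0.5],[0.2,-78,235,0,0,0,0.53],[0.2,-80,249,0,0,0,0.53],[0.2,-80,249,0,0,0,0.53]]'
python3 go.py blue -23 60 0 0.4
```

```text
t: 14.9
ee_pos: [0.4718, -0.2057, 0.1306]
eef_rot: [[0.994, -0.111, -0.002], [-0.111, -0.994, 0.001], [-0.002, -0.0, -1.0]]
force: [0.0, -0.3, -2.7]
grip_width: 0.593
grip_force: 42.3
t 14.9 at [ 0.4718 -0.2057  0.1306] target [ 0.4759 -0.201   0.0972] shift [ 3.6 -5.  33.3] rotvec [ 0.     0.402 -0.004] j [ 36.0183  19.6111 -18.1806 100.031    6.8537  61.5811 -80.8063] grip 0.5932071026232638 42.31666803359985
```

```bash
python3 -m pendant '[[0.2,0,-2,0,0,0.1,0],[0.2,2,-4,0,0,0.2,0],[0.2,4,-5,8,0,0.3,0],[0.2,4,-5,18,0,0.4,0],[0.2,4,-5,28,0,0.4,0],[0.2,4,-5,33,0,0.4,0],[0.2,4,-5,33,0,0.4,0],[0.2,4,-5,33,0,0.4,0]]'
python3 go.py blue -23 8 0 0.4
```

```text
t: 15.57
ee_pos: [0.4788, -0.196, 0.0996]
eef_rot: [[0.916, -0.102, 0.388], [-0.095, -0.995, -0.038], [0.39, -0.002, -0.921]]
force: [0.4, 0.2, -1.8]
grip_width: 0.597
grip_force: 42.3
t 15.5667 at [ 0.4788 -0.196   0.0996] target [ 0.496  -0.2032  0.0494] shift [-3.2  5.6 53.3] rotvec [-0.003 -0.001  0.003] j [ 46.1148  10.2138 -22.3519 122.6523  -7.9086  26.3558 -64.646 ] grip 0.5965193188018046 42.32253670692444
```

```bash
python3 -m pendant '[[0.2,-2,3,10,0,0,0],[0.2,-3,6,20,0,0,0],[0.2,-3,6,30,0,0,0],[0.2,-3,6,37,0,0,0],[0.2,-3,6,42,0,0,0],[0.2,-3,6,45,0,0,0],[0.2,-3,6,47,0,0,0],[0.2,-3,6,48,0,0,0],[0.2,-3,6,48,0,0,0]]';python3 go.py blue -23 5.5 0 0.4
```

```text
t: 16.32
ee_pos: [0.4924, -0.2044, 0.0534]
eef_rot: [[0.916, -0.105, 0.386], [-0.097, -0.994, -0.039], [0.388, -0.002, -0.921]]
force: [0.3, 0.4, -2.2]
grip_width: 0.597
grip_force: 42.3
t 16.3167 at [ 0.4924 -0.2044  0.0534] target [ 0.497  -0.2033  0.0471] shift [ 1.6 -1.5  7.6] rotvec [-0.002  0.001  0.001] j [ 43.6466  16.7148 -20.3761 123.1125  -4.9603  19.5784 -66.5094] grip 0.5965530971444414 42.3224151134491
```

```bash
python3 -m pendant '[[0.2,1,-1,2,0,0,0],[0.2,1,-1,4,0,0,0],[0.2,1,-1,5,0,0,0],[0.2,1,-1,5,0,0,0]]';python3 -m pendant '[[0.2,0,0,1,0,0,0],[0.2,0,0,2,0,0,0],[0.2,0,0,2,0,0,0]]'
```

```text
t: 16.65
ee_pos: [0.4952, -0.2037, 0.0491]
eef_rot: [[0.916, -0.105, 0.386], [-0.097, -0.994, -0.039], [0.388, -0.002, -0.922]]
force: [-0.2, 0.4, -1.1]
grip_width: 0.595
grip_force: 42.3
t: 16.9
ee_pos: [0.4959, -0.2038, 0.0473]
eef_rot: [[0.916, -0.105, 0.386], [-0.097, -0.994, -0.039], [0.388, -0.002, -0.922]]
force: [0.1, -0.1, -1.5]
grip_width: 0.594
grip_force: 42.3
```

```bash
python3 -m pendant '[[0.2,0,0,1,0,0,0],[0.2,0,0,1.5,0,0,0],[0.2,0,0,1.5,0,0,0]]'
```

```text
t: 17.15
ee_pos: [0.4961, -0.2039, 0.047]
eef_rot: [[0.917, -0.105, 0.386], [-0.097, -0.994, -0.04], [0.388, -0.001, -0.922]]
force: [-8.9, 1.6, 11.9]
grip_width: 0.598
grip_force: 44.0
```

Contact. Release, back off, untilt and rise.

```bash
python3 -m pendant '[[0.72,0,0,-1,0,0,0],[0.75,0,0,-1,0,0,0],[0.8,0,0,-1,0,0,0],[0.85,0,0,-5,0,0,0],[0.85,0,0,-15,0,0,0],[0.9,0,0,-35,0,0,0],[1,0,0,-65,0,0,0],[1,0,0,-95,0,0,0],[1,0,0,-110,0,0,0]]'
python3 - <<'E'
from h import *
s=ctrl.observe();print(s['ee_pos'],s['joint_positions'])
im=ctrl.get_image('wrist');cv2.imwrite('pics/w6.png',im)
E
python3 -m pendant '[[1,5,0,-12,0,-0.1,0],[1,11,0,-27,0,-0.2,0],[1,17,0,-42,0,-0.3,0],[1,23,0,-55,0,-0.4,0],[1,23,0,-55,0,-0.4,0],[1,23,0,-55,0,-0.4,0]]'
python3 - <<'E'
from h import *
s=ctrl.observe();R=np.array(s['eef_rot']);print(s['ee_pos'],s['joint_positions'])
from scipy.spatial.transform import Rotation as Ro
T=Ro.from_euler('z',37.4,degrees=True).as_matrix()@np.diag([1,-1,-1.])
print((R.T@(np.array([.5885,.244,.12])-s['ee_pos'])*1e3).round(1),Ro.from_matrix(R.T@T).as_rotvec().round(3))
E
```

```text
t: 17.9
ee_pos: [0.4545, -0.2002, 0.1511]
eef_rot: [[0.915, -0.105, 0.39], [-0.096, -0.994, -0.042], [0.392, 0.001, -0.92]]
force: [0.4, -0.9, 0.2]
grip_width: 0.999
grip_force: 0.0
[ 0.4545 -0.2002  0.1511] [ 50.8508   3.0345 -23.5489 121.5182 -12.3829  34.7019 -59.5705]
t: 18.45
ee_pos: [0.4555, -0.1992, 0.207]
eef_rot: [[0.995, -0.103, 0.002], [-0.103, -0.995, 0.003], [0.002, -0.003, -1.0]]
force: [-1.0, 0.4, -0.2]
grip_width: 0.997
grip_force: 0.0
[ 0.4555 -0.1992  0.207 ] [ 41.5601  14.0948 -23.9903  96.2633   5.8344  70.8578 -79.6142]
[  86.5 -454.3   88.3] [-0.002 -0.002 -0.756]
```

View pics/w6.png

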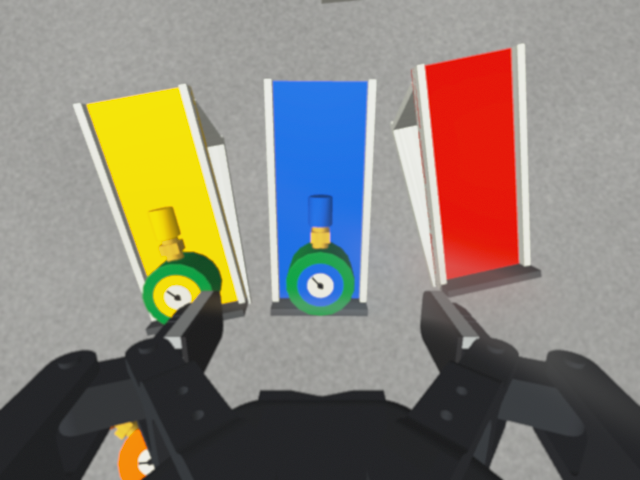

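Blue (320,285) and yellow (178,297) both rest at their stops, stems up the slope. Now red.

```bash
python3 -m pendant '[[1,8,-38,0,0,0,-0.06],[1,16,-76,0,0,0,-0.12],[1,24,-114,0,0,0,-0.18],[1,32,-152,0,0,0,-0.24],[1,40,-190,0,0,0,-0.3],[1,48,-228,0,0,0,-0.38],[1,56,-266,0,0,0,-0.46],[1,64,-304,0,0,0,-0.54],[1,72,-342,0,0,0,-0.62],[1,78,-380,10,0,0,-0.7],[1,84,-415,25,0,0,-0.756],[1,86,-445,45,0,0,-0.756]]'
python3 -m pendant '[[1,0,0,0,0,0,0],[1,0,0,0,0,0,0]]'
python3 look.py w7 red:.588,.244
```

```text
t: 19.45
ee_pos: [0.5858, 0.236, 0.1622]
eef_rot: [[0.793, 0.609, 0.001], [0.609, -0.793, 0.003], [0.003, -0.002, -1.0]]
force: [0.5, 0.2, 0.5]
grip_width: 1.0
grip_force: 0.0
t: 19.62
ee_pos: [0.5826, 0.2349, 0.1596]
eef_rot: [[0.792, 0.61, -0.006], [0.61, -0.792, 0.0], [-0.005, -0.004, -1.0]]
force: [-0.5, -1.1, -1.0]
grip_width: 1.001
grip_force: 0.0
red xy [0.5884 0.2444] yaw 37.6 capdist 0.0529 px (317, 216) [317. 149.] [np.int32(778), np.int32(570)]
red tool delta mm to (x,y,z=0.003): [ 11.2  -3.3 156.6] tool yaw 37.6
```

```bash
python3 -m pendant '[[1,8,-3,30,0,0.005,0],[1,11,-3,60,0,0.005,0],[1,11,-3,90,0,0.005,0],[1,11,-3,115,0,0.005,0],[1,11,-3,135,0,0.005,0],[1,11,-3,148,0,0.005,0],[1,11,-3,156,0,0.005,0],[1,11,-3,156,0,0.005,0],[1,11,-3,156,0,0.005,0]]' 40
python3 -m pendant '[[0.4,0,0,0,0,0,0],[0.4,0,0,0,0,0,0],[0.2,0,0,0,0,0,0],[0.2,0,0,0,0,0,0],[0.2,0,0,0,0,0,0],[0.2,0,0,0,0,0,0],[0.2,0,0,0,0,0,0],[0.2,0,0,0,0,0,0]]' 40
python3 -m pendant '[[0.2,0,0,-10,0,0,0],[0.2,0,0,-30,0,0,0],[0.2,0,0,-60,0,0,0],[0.2,0,0,-90,0,0,0],[0.2,0,0,-115,0,0,0],[0.2,0,0,-128,0,0,0],[0.2,0,0,-128,0,0,0]]'
python3 go.py red -23 60 0 0
```

```text
t: 20.42
ee_pos: [0.5937, 0.2427, 0.0077]
eef_rot: [[0.796, 0.605, 0.005], [0.605, -0.796, 0.005], [0.007, -0.001, -1.0]]
force: [-0.2, -0.6, -0.2]
grip_width: 1.001
grip_force: 0.0
t: 21.08
ee_pos: [0.5937, 0.2447, 0.0086]
eef_rot: [[0.795, 0.606, 0.006], [0.606, -0.795, 0.007], [0.009, -0.002, -1.0]]
force: [-2.4, 1.3, 6.0]
grip_width: 0.592
grip_force: 42.5
t: 21.67
ee_pos: [0.5945, 0.2437, 0.1389]
eef_rot: [[0.796, 0.606, 0.01], [0.606, -0.796, 0.008], [0.012, -0.0, -1.0]]
force: [0.8, -0.3, -1.6]
grip_width: 0.592
grip_force: 42.1
t 21.6667 at [0.5945 0.2437 0.1389] target [ 0.4839 -0.3355  0.0972] shift [-439.3  393.9   36.2] rotvec [-0.003 -0.012  0.543] j [ -0.7309  36.5951 -37.6637  78.3087  22.4703  71.8664 -92.3039] grip 0.5924212577811617 42.1040278673172
```

```bash
python3 -m pendant '[[0.2,-26,23,0,0,0,0.04],[0.2,-52,46,0,0,0,0.08],[0.2,-78,69,0,0,0,0.12],[0.2,-104,93,0,0,0,0.16],[0.2,-130,116,0,0,0,0.2],[0.2,-156,140,0,0,0,0.24],[0.2,-182,163,0,0,0,0.28],[0.2,-208,187,0,0,0,0.32],[0.2,-234,210,0,0,0,0.36],[0.2,-260,233,0,0,0,0.4],[0.2,-286,256,0,0,0,0.44],[0.2,-300,269,0,0,0,0.48]]'
python3 go.py red -23 60 0 0
```

```text
t: 22.67
ee_pos: [0.5136, -0.1593, 0.1306]
eef_rot: [[0.987, 0.161, -0.002], [0.161, -0.987, 0.002], [-0.001, -0.002, -1.0]]
force: [0.2, -1.2, -1.4]
grip_width: 0.596
grip_force: 42.3
t 22.6667 at [ 0.5136 -0.1593  0.1306] target [ 0.4839 -0.3355  0.0972] shift [-57.7 169.2  33.1] rotvec [-0.002  0.001  0.054] j [ 37.9984  23.8556 -29.9293  96.1509  12.9231  63.5881 -76.3347] grip 0.5956962655132417 42.26034164428711
```

```bash
python3 -m pendant '[[0.2,-11,32,0,0,0,0.02],[0.2,-22,64,0,0,0,0.04],[0.2,-33,96,0,0,0,0.054],[0.2,-44,128,0,0,0,0.054],[0.2,-54,155,0,0,0,0.054],[0.2,-58,169,0,0,0,0.054],[0.2,-58,169,0,0,0,0.054],[0.2,-58,169,0,0,0,0.054]]'
python3 go.py red -23 60 0 0.4
```

```text
t: 23.33
ee_pos: [0.4882, -0.3285, 0.1305]
eef_rot: [[0.993, 0.116, 0.002], [0.116, -0.993, 0.008], [0.003, -0.007, -1.0]]
force: [-0.3, 0.8, -1.7]
grip_width: 0.594
grip_force: 42.3
t 23.3333 at [ 0.4882 -0.3285  0.1305] target [ 0.4839 -0.3355  0.0972] shift [-5.1  6.7 33.2] rotvec [-0.009  0.397  0.006] j [ 50.6085  28.8866 -26.0352  87.9562  12.9081  66.3141 -61.1941] grip 0.5941993587884644 42.29406237602234
```

```bash
python3 -m pendant '[[0.2,-2,2,0,0,0.1,0],[0.2,-4,4,0,0,0.2,0],[0.2,-5,6,8,0,0.3,0.003],[0.2,-5,6,18,-0.009,0.397,0.006],[0.2,-5,6,28,-0.009,0.397,0.006],[0.2,-5,6,33,-0.009,0.397,0.006],[0.2,-5,6,33,-0.009,0.397,0.006],[0.2,-5,6,33,-0.009,0.397,0.006]]'
python3 go.py red -23 12 0 0.4
```

```text
t: 24.0
ee_pos: [0.4874, -0.3337, 0.0997]
eef_rot: [[0.914, 0.114, 0.39], [0.106, -0.993, 0.042], [0.392, 0.003, -0.92]]
force: [-0.3, -0.3, -0.7]
grip_width: 0.592
grip_force: 42.5
t 24.0 at [ 0.4874 -0.3337  0.0997] target [ 0.5025 -0.3335  0.053 ] shift [-4.5  1.3 48.8] rotvec [ 0.001 -0.002  0.007] j [ 71.0933  24.1079 -35.2199 107.1449  -4.7709  36.5937 -39.7271] grip 0.5915767971628278 42.465927600860596
```

```bash
python3 -m pendant '[[0.2,-2,1,10,0,0,0],[0.2,-4,1,20,0,0,0],[0.2,-4,1,30,0,0,0.005],[0.2,-4,1,37,0,0,0.005],[0.2,-4,1,42,0,0,0.005],[0.2,-4,1,45,0,0,0.005],[0.2,-4,1,47,0,0,0.005],[0.2,-4,1,47,0,0,0.005]]';python3 go.py red -23 8.5 0 0.4
```

```text
t: 24.67
ee_pos: [0.499, -0.3353, 0.0533]
eef_rot: [[0.916, 0.105, 0.388], [0.097, -0.995, 0.04], [0.39, 0.001, -0.921]]
force: [-0.3, -0.0, -3.1]
grip_width: 0.596
grip_force: 42.5
t 24.6667 at [ 0.499  -0.3353  0.0533] target [ 0.5038 -0.3333  0.0498] shift [ 3.3 -1.4  5.2] rotvec [ 0.002 -0.    -0.003] j [ 67.7805  28.792  -32.8268 108.0861  -2.4502  30.9179 -41.5933] grip 0.5962862065294042 42.46577560901642
```

```bash
python3 -m pendant '[[0.2,0,-1,1,0,0,0],[0.2,0,-1,2,0,0,0],[0.2,0,-1,3,0,0,0],[0.2,0,-1,3,0,0,0]]';python3 -m pendant '[[0.2,0,0,1,0,0,0],[0.2,0,0,1.5,0,0,0],[0.2,0,0,1.5,0,0,0]]'
```

```text
t: 25.0
ee_pos: [0.4999, -0.3345, 0.0511]
eef_rot: [[0.916, 0.104, 0.388], [0.097, -0.995, 0.039], [0.39, 0.001, -0.921]]
force: [0.7, 0.4, -1.8]
grip_width: 0.595
grip_force: 42.5
t: 25.25
ee_pos: [0.5005, -0.3343, 0.0495]
eef_rot: [[0.916, 0.104, 0.388], [0.097, -0.995, 0.04], [0.39, 0.001, -0.921]]
force: [0.1, 0.6, -2.3]
grip_width: 0.59
grip_force: 42.5
```

```bash
python3 -m pendant '[[0.2,0,0,0.7,0,0,0],[0.2,0,0,1.3,0,0,0],[0.2,0,0,1.3,0,0,0]]'
```

```text
t: 25.5
ee_pos: [0.5007, -0.3344, 0.049]
eef_rot: [[0.916, 0.104, 0.387], [0.097, -0.995, 0.039], [0.389, 0.001, -0.921]]
force: [-4.0, 0.5, 4.0]
grip_width: 0.596
grip_force: 43.3
```

Contact. Release and back off.

```bash
python3 -m pendant '[[0.72,0,0,-1,0,0,0],[0.75,0,0,-1,0,0,0],[0.8,0,0,-1,0,0,0],[0.85,0,0,-5,0,0,0],[0.85,0,0,-15,0,0,0],[0.9,0,0,-35,0,0,0],[1,0,0,-65,0,0,0],[1,0,0,-95,0,0,0],[1,0,0,-110,0,0,0]]'
python3 -m pendant '[[1,20,-30,-40,0,-0.1,0],[1,40,-60,-80,0,-0.2,0],[1,50,-90,-110,0,-0.3,0],[1,50,-120,-110,0,-0.4,0],[1,50,-120,-110,0,-0.4,0],[1,50,-120,-110,0,-0.4,0]]'
python3 - <<'E'
from h import *
s=ctrl.observe();im=ctrl.get_image('wrist');cv2.imwrite('pics/w8.png',im);C=cam('wrist',s)
cv2.imwrite('pics/top2.png',ctrl.get_image('top'))
RK={'red':(.53,-.3305,.108),'yellow':(.525,-.0882,.093),'blue':(.522,-.206,-.107)}
m=mask(im,'green',80,40);n,l,st,ce=cv2.connectedComponentsWithStats(m)
for j in range(1,n):
    if st[j,4]<150: continue
    P=unproj(C,ce[j],.055)
    for k,(x,y,w) in RK.items():
        d=P[:2]-[x,y]; q=np.array([d[0]*np.cos(w)+d[1]*np.sin(w),-d[0]*np.sin(w)+d[1]*np.cos(w)])
        if abs(q[1])<.05: print(k,'rack frame',q,st[j,4],ce[j])
E
```

```text
t: 26.25
ee_pos: [0.4586, -0.3402, 0.1536]
eef_rot: [[0.915, 0.103, 0.391], [0.097, -0.995, 0.035], [0.392, 0.006, -0.92]]
force: [0.2, -1.0, 0.8]
grip_width: 0.999
grip_force: 0.0
t: 26.75
ee_pos: [0.4525, -0.2124, 0.2735]
eef_rot: [[0.993, 0.117, 0.007], [0.117, -0.993, -0.001], [0.007, 0.002, -1.0]]
force: [0.4, 0.1, -0.1]
grip_width: 1.002
grip_force: 0.0
yellow rack frame [-0.0551 -0.0048] 1194 [216.9271 180.5302]
blue rack frame [-0.0549  0.0003] 1198 [311.172  194.5134]
red rack frame [-0.0544  0.0049] 1214 [432.0272 201.332 ]
```

View pics/w8.png

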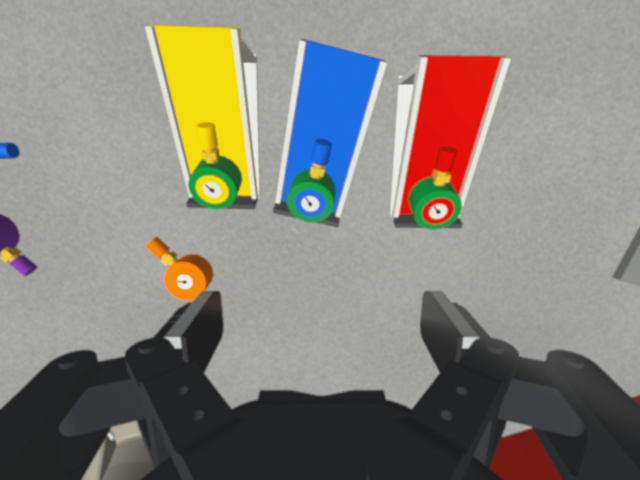

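View pics/top2.png

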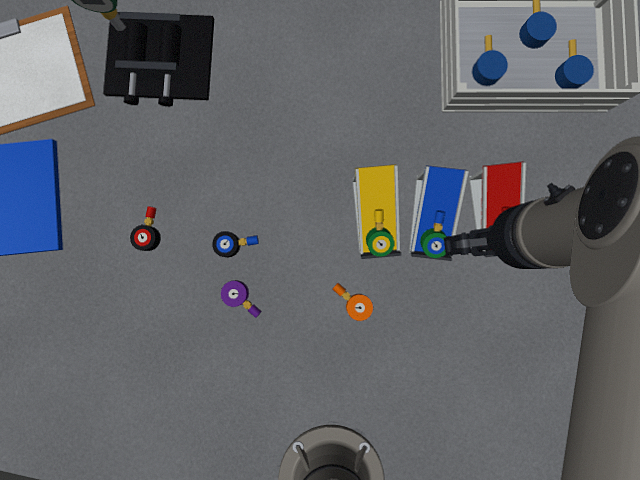

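All three green gauges rest at their stops: yellow (216,185), blue (311,200) and red (437,207). In the top view the black gauges are still at (143,237) and (225,243). The gripper is clear of everything, so I hand in.

```bash
python3 -c "
from bench import ctrl
print(ctrl.close_job())"
```

```text
the job is handed in; nothing more can be done
None
```

The job is handed in at about 27 s: in the last pictures all three green gauges rest at the stops of their own colour's racks with stems up the slope, and the black gauges have not moved; no verdict was returned.

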